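Index the block carousel and hold the clamp collar home

ROBOT

A 6-joint arm with a two-finger parallel gripper is mounted at the origin on the work surface. World frame = base frame: x ahead of the robot, y to its left, z up, the work surface at z = 0. Lengths are in mm, angles in rad, forces in N, time in s.
With the tool pointing down it reaches from about 425 to 1125 mm from the base axis. Payload 14.9 kg.
Tool frame: the origin (TCP) lies on the centre line of the jaws, within the pads' length; the fingertips stand 14 mm ahead of it and the grasp point (between the pads) lies 5 mm behind it; z points along the fingers, y is the line along which they close (so a half turn about z gives the same grasp; the last joint's range is limited). The gripper opens to 91 mm and grips with 3 to 60 N. Pads are 32 mm wide; open, the fingers measure 118 mm over their backs; the gripper's body (76 mm by 178 mm) begins 60 mm behind the grasp point.
Start: joints at [1.076, 0.379, 1.734, -0, 1.028, -0.033], TCP at [311.901, 626.686, 227.932] pointing down, gripper open.
Joint ranges: [-2.77, 2.77], [-0.74, 2.19], [0, 2.66], [-1.06, 4.2], [0.31, 2.87], [-3.08, 3.08]. Speed limits (rad/s): [1.89, 1.89, 2.39, 3.14, 3.14, 3.14].

INTERFACE

Orientations are given as a unit quaternion [x, y, z, w].
In Python, from station import movep, movel, move_joints, grip, sleep, ik, grab_frame, calibration, IKError, finish_job, recognise, spot_point, current_clock, current_joint_positions, current_joint_velocities, current_joint_efforts, current_tool_pos, current_orientation, current_ft_force, current_wrist_torque, current_finger_gap, current_gripper_force gives the robot as it stands. Calls block until the motion is done:
- movep(position, orientation): joint-space move of the TCP to a pose.
- movel(position, velocity=150, attitude=None, until_force=None): straight line of the TCP; attitude=None keeps the orientation; velocity is the mean speed in mm/s. With until_force (N) it stops when the force on the tool has changed by that much, and returns True; else False.
- move_joints(angles): joint-space move.
- grip(opening, newtons=None): opening from 0.0 (shut) to 1.0 (fully open); newtons is the grip in N (None keeps the last); returns when the fingers have stopped.
- sleep(seconds).
- ik(position, orientation): joint angles nearest the present ones, or None.
- grab_frame(name): name is "side" or "top"; returns the picture (480x640x3 uint8, red, green, blue); there is no depth.
- calibration(name): a dict with "camera_matrix" (3x3 intrinsics, pixels), "camera_from_world" (4x4, takes a point from world to camera coordinates). Camera axes: x right, y up, looking along -z (the intrinsics and any distortion apply to the point x, -y, -z); pixel columns grow to the right and rows downward; lengths in mm; the calibration is good to about 2 mm. A picture is of the moment at which its call begins. calibration takes no time and is no camera call.
A pose or a line that the arm cannot do raises IKError and nothing moves.
- finish_job(): hands the job in; it is judged then, once.
Trained networks look in the newest picture that a camera, given by its name, has taken for a name from the list of things; names that differ only in an ending like _2 or _b are one class to them, and where a whole thing is asked for, a point or a joint stands for the part that bears it (a point fixed in the world has none). Each returns a list of dicts, best first, with "confidence" (0 to 1); they miss things now and then, are a little off and sometimes report something else, mostly with a low value. They report only what shows in the picture. A call takes as long as a camera call.
- recognise(camera, target): "xyz" ([x, y, z] in mm, in world coordinates, good to about 4 mm: the middle of the surface that is visible of it).
- spot_point(camera, target): "xyz" ([x, y, z] in mm, in world coordinates, good to about 4 mm: a listed point, or the origin of a listed thing).
Readings, each from a call of its own:
- current_clock(): time.
- current_joint_positions(): joint angles.
- current_joint_velocities(): joint speeds.
- current_joint_efforts(): joint torques, N m.
- current_tool_pos(): TCP position.
- current_orientation(): TCP orientation.
- current_ft_force(): force on the tool from outside, world axes, zero at the start.
- current_wrist_torque(): the same for the moment, N m.
- current_finger_gap(): opening from 0.0 (shut) to 1.0 (fully open).
- current_gripper_force(): force on a finger pad.
Only numpy, scipy, OpenCV 4.12 (cv2) and the standard library are available. Lean on these libraries where they do the work, as an engineer would, in place of code of your own. Each camera call takes 0.05 s, during which the arm holds its last target. There are 200 camera calls.

TASK

Turn the block carousel (its four upright pegs are the handles) a quarter turn anticlockwise (seen from above), to the next click, where the block with the knurled collar stands at the pointer. Then, with the carousel resting in that click, turn the collar until its hidden keyway drops over the pin, and push it down fully home on the block. It springs back if let go, so finish while still holding it pushed home with the fingers; leave everything else on the bench where it is.

Things in the scene. Friction and masses are not known exactly. Their poses are not given: they have to be found in the camera images.
- carousel_base: Fixed round grey foot of the block carousel; stands still. Origin on the carousel's axis at bench height, z up; its own -x points to the index pointer. Turned about z by up to 0.5 rad, the pointer always on the robot's side.
- pointer (a point): Tip of the index pointer on the fixed base: a small upright steel arrow over the click plunger's housing, 143 mm from the axis, 70 mm above the bench. Plunger housing and pointer reach from 118 to 190 mm from the axis and up to 73 mm above the bench.
- carousel (a joint): Turntable angle (rad, growing anticlockwise seen from above). Clicks at 0 and each quarter turn (1.571); at 0 the collared block stands at the pointer. Starts in the click at -1.57, stops at -3.4 and 1.8. A sprung ball holds each click and centres the table from within about 0.05 rad; to go in or out of a click takes about 8 to 14 N at a peg; between clicks it turns easily and stays put.
- table_top (a point): Centre of the turntable's top, on the axis: aluminium disc 252 mm across, top 46 mm above the bench. It carries four stations 75 mm from the axis, a quarter turn apart, and four handle pegs midway between them. A low hub 44 mm wide, 10 mm high, is in the middle.
- peg0 (a point): Centre of the top of handle peg 0: upright steel peg, 16 mm in diameter, 46 to 130 mm above the bench, 112 mm from the axis; it moves with the turntable. With the carousel at 0 it lies 45 degrees clockwise from the pointer, seen from above.
- peg1 (a point): Centre of the top of handle peg 1: upright steel peg, 16 mm in diameter, 46 to 130 mm above the bench, 112 mm from the axis; it moves with the turntable. With the carousel at 0 it lies 135 degrees clockwise from the pointer, seen from above.
- peg2 (a point): Centre of the top of handle peg 2: upright steel peg, 16 mm in diameter, 46 to 130 mm above the bench, 112 mm from the axis; it moves with the turntable. With the carousel at 0 it lies 135 degrees anticlockwise from the pointer, seen from above.
- peg3 (a point): Centre of the top of handle peg 3: upright steel peg, 16 mm in diameter, 46 to 130 mm above the bench, 112 mm from the axis; it moves with the turntable. With the carousel at 0 it lies 45 degrees anticlockwise from the pointer, seen from above.
- collar: Knurled steel collar, 44 mm in diameter (46 over the knurl), 40 mm high, upright on a post 75 mm from the axis; the only collar (the other blocks have a wing nut and a low nut, one post is bare). Origin: centre of its underside, z up. The frame follows it up and down and rides on the carousel, but does not show how far the collar is turned on its post. Starts 84 mm above the bench.
- collar_top (a point): Centre of the collar's top face; the post sticks out 4 mm above it when up. A spring holds the collar up with about 3 N net, 10 N when home, and lifts it if let go. Pushed down it stops after 2 mm on a hidden cross pin, until its hidden keyway is over the pin; then it goes down 12 mm in all. It turns easily (0.03 Nm) and does not turn back by itself.
- block_top (a point): Centre of the top of the round wooden block under the collar, 72 mm across, 72 mm above the bench: home is the collar's underside on it. Clockwise seen from above the keyway meets the pin after 0.35 to 1.25 rad, different each time, and lets it in within about 0.15 rad either side of that; a second keyway lies half a turn on.
- block_near: Bystander: loose rectangular wooden printing block, 60 x 90 x 32 mm high, origin at the underside (bench level), its place varies.
- block_left: Bystander: loose rectangular wooden printing block, 50 x 110 x 38 mm high, origin at the underside (bench level), its place varies.
- block_right: Bystander: loose square wooden printing block, 75 x 75 x 34 mm high, origin at the underside (bench level), its place varies.
- mug: Bystander: white mug, 76 mm wide, 85 mm high, origin at the underside (bench level), its place varies.
- brush: Bystander: small brush lying on the bench, origin at the underside (bench level), its place varies.
- jar: Bystander: amber glass jar with steel lid, 70 mm wide, 100 mm high, origin at the underside (bench level), its place varies.
- wrench: Bystander: wrench lying on the bench, origin at the underside (bench level), its place varies.

How it is judged:
By the outcome, as a careful person would: the job done as asked, in the order asked, and still so for the second after the job is handed in, while the arm keeps its last pose, push and grip.
It also fails if it takes over 61 s, if anything falls off the work surface, if the arm or the gripper's body presses on something with over 40 N, if the wrist force passes 120 N, or if a joint passes its speed limit or range.

## Working session

There is one attempt and no reset: what is moved stays moved. The work goes in short steps, each a Python script; the robot and the scene stay as the last script left them, time stands still between calls to the robot, and variables do not carry over. Pictures are saved under pics/ and viewed, at most 10 in all, crops included, and the job is handed in when it is done.

```bash
mkdir -p pics; ls; python3 - <<'E'
from station import *
import cv2,numpy as np
for c in("top","side"):
    im=grab_frame(c); cv2.imwrite(f"pics/{c}0.png",im[:,:,::-1])
    for t in("table_top","pointer","peg0","peg1","peg2","peg3","collar_top","block_top","carousel_base","jar","mug"):
        print(c,t,[(np.round(d["xyz"]).tolist(),round(d["confidence"],2)) for d in spot_point(c,t)][:4])
    k=calibration(c);print({a:np.round(b,2).tolist() if not isinstance(b,str) else b for a,b in k.items()})
print(current_clock(),current_orientation(),current_finger_gap())
E
```

```text
pics
station.py
top table_top [([612.0, -31.0, 46.0], 0.57)]
top pointer [([473.0, -49.0, 68.0], 0.59)]
top peg0 [([685.0, 52.0, 128.0], 0.69), ([544.0, -124.0, 129.0], 0.67), ([703.0, -94.0, 127.0], 0.66), ([524.0, 34.0, 128.0], 0.58)]
top peg1 [([685.0, 52.0, 128.0], 0.69), ([544.0, -124.0, 129.0], 0.67), ([703.0, -94.0, 127.0], 0.66), ([524.0, 34.0, 128.0], 0.58)]
top peg2 [([685.0, 52.0, 128.0], 0.69), ([544.0, -124.0, 129.0], 0.67), ([703.0, -94.0, 127.0], 0.66), ([524.0, 34.0, 128.0], 0.58)]
top peg3 [([685.0, 52.0, 128.0], 0.69), ([544.0, -124.0, 129.0], 0.67), ([703.0, -94.0, 127.0], 0.66), ([524.0, 34.0, 128.0], 0.58)]
top collar_top [([606.0, 42.0, 124.0], 0.5)]
top block_top [([601.0, 41.0, 71.0], 0.85)]
top carousel_base [([613.0, -32.0, -0.0], 0.97)]
top jar [([486.0, -387.0, 0.0], 0.81)]
top mug [([672.0, 369.0, 2.0], 0.91)]
{'camera_matrix': [[503.97, 0.0, 317.56], [0.0, 503.97, 238.61], [0.0, 0.0, 1.0]], 'camera_from_world': [[-0.03, -1.0, -0.01, -8.18], [0.99, -0.03, 0.11, -531.43], [-0.11, -0.0, 0.99, -1443.97], [0.0, 0.0, 0.0, 1.0]]}
side table_top [([613.0, -32.0,
[... 414 characters left out ...]
.0, -100.0, 126.0], 0.78), ([523.0, 37.0, 136.0], 0.75)]
side collar_top [([603.0, 42.0, 125.0], 0.68)]
side block_top [([606.0, 47.0, 72.0], 0.57), ([604.0, 39.0, 84.0], 0.33)]
side carousel_base [([616.0, -32.0, 3.0], 0.58), ([459.0, 380.0, 4.0], 0.41), ([487.0, -385.0, -2.0], 0.4)]
side jar [([604.0, 40.0, 84.0], 0.44), ([388.0, -291.0, -4.0], 0.31)]
side mug [([670.0, 371.0, 2.0], 0.6)]
{'camera_matrix': [[479.71, 0.0, 316.34], [0.0, 479.71, 235.31], [0.0, 0.0, 1.0]], 'camera_from_world': [[0.97, -0.25, 0.02, -523.11], [0.15, 0.65, 0.75, -138.99], [-0.2, -0.72, 0.66, -1099.28], [0.0, 0.0, 0.0, 1.0]]}
1.2 [ 2.28826469e-01  9.73467229e-01 -4.28070498e-06  1.75963059e-05] 1.0005149059744636
```

View pics/top0.png

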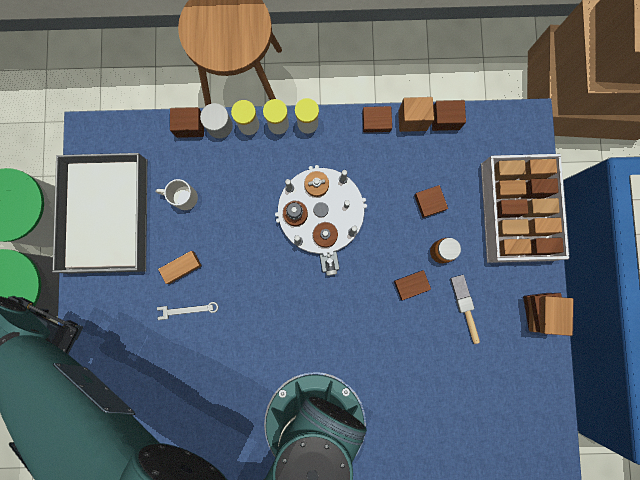

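View pics/side0.png

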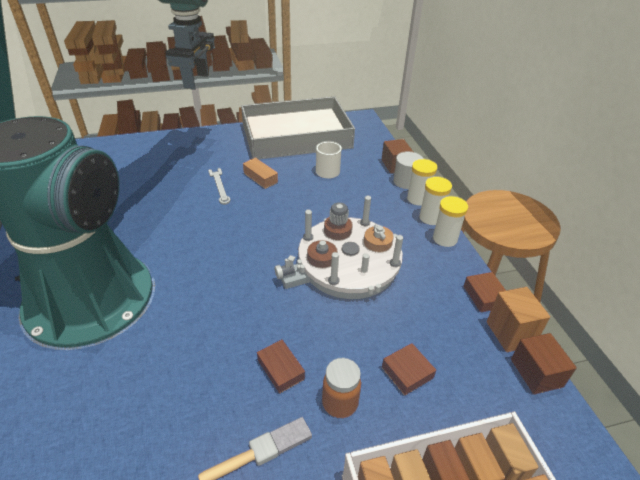

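The side view shows the collar at about (339,213) and in the top view it is at about (294,211), on the +y side. The pointer is at (330,263) on the robot's side. The near-left peg, at (298,240) in the top view, is peg3. Next I check IK for the peg3 arc.

```bash
cat > h.py <<'E'
from station import *
import numpy as np
from scipy.spatial.transform import Rotation as R
AX=np.array([613.5,-32.]); PT=np.radians(187.5)   # axis, pointer direction
def q(a):  # tool down, closing line (y) at angle a in the world xy plane
    s,c=np.sin(a),np.cos(a)
    return R.from_matrix(np.array([[-s,c,0],[c,s,0],[0,0,-1]])).as_quat()
def at(th,r,z): return [AX[0]+r*np.cos(th),AX[1]+r*np.sin(th),z]
E
python3 - <<'E'
from h import *
for k in(0,np.pi):
    for d in(-45,0,45):
        th=PT+np.radians(d); j=ik(at(th,112,106),q(th+np.pi/2+k)); print("peg",k,d,None if j is None else np.round(j,2))
    for d in(0,-.7,-1.4,-2,-2.6,.5): 
        j=ik(at(PT,75,100),q(PT+np.pi/2+k+d)); print("collar",k,d,None if j is None else np.round(j,2))
print(current_clock())
E
```

```text
peg 0 -45 [ 0.02  0.3   2.13 -0.    0.71  2.25]
peg 0 0 [-0.14  0.27  2.17 -0.    0.7   1.3 ]
peg 0 45 [-0.26  0.34  2.07 -0.    0.73  0.39]
collar 0 0 [-0.12  0.33  2.1  -0.    0.71  1.32]
collar 0 -0.7 [-0.12  0.33  2.1  -0.    0.71  2.02]
collar 0 -1.4 [-0.12  0.33  2.1  -0.    0.71  2.72]
collar 0 -2 [-0.12  0.33  2.1  -0.    0.71 -2.96]
collar 0 -2.6 [-0.12  0.33  2.1  -0.    0.71 -2.36]
collar 0 0.5 [-0.12  0.33  2.1  -0.    0.71  0.82]
peg 3.141592653589793 -45 [ 0.02  0.3   2.13 -0.    0.71 -0.89]
peg 3.141592653589793 0 [-0.14  0.27  2.17 -0.    0.7  -1.84]
peg 3.141592653589793 45 [-0.26  0.34  2.07 -0.    0.73 -2.75]
collar 3.141592653589793 0 [-0.12  0.33  2.1  -0.    0.71 -1.82]
collar 3.141592653589793 -0.7 [-0.12  0.33  2.1  -0.    0.71 -1.12]
collar 3.141592653589793 -1.4 [-0.12  0.33  2.1  -0.    0.71 -0.42]
collar 3.141592653589793 -2 [-0.12  0.33  2.1  -0.    0.71  0.18]
collar 3.141592653589793 -2.6 [-0.12  0.33  2.1  -0.    0.71  0.78]
collar 3.141592653589793 0.5 [-0.12  0.33  2.1  -0.    0.71 -2.32]
1.2
```

```bash
python3 - <<'E'
from h import *
th0=PT-np.pi/4
grip(0.5,40)
movep(at(th0,112,175),q(th0+np.pi/2)); print(current_clock())
hit=movel(at(th0,112,108),120,until_force=8); print("down hit",hit,current_tool_pos())
if not hit:
    grip(0.0,40); print("gap mm",current_finger_gap()*91,np.round(current_ft_force(),1),current_clock())
E
```

```text
4.275
down hit False [524.97144079  36.29172663 108.38498569]
gap mm 15.403417648543897 [-5.7 -9.9  8.4] 5.5583
```

```bash
python3 - <<'E'
from h import *
th0=PT-np.pi/4
for d in np.radians(np.arange(15,91,15)):
    th=th0+d; movel(at(th,112,108),70,attitude=q(th+np.pi/2))
    t=np.array([-np.sin(th),np.cos(th)]); f=current_ft_force()
    print(round(np.degrees(d)),"tan",round(float(f[:2]@t),1),"rad",round(float(f[:2]@[np.cos(th),np.sin(th)]),1),np.round(f,1),round(current_finger_gap()*91,1))
print(current_clock())
E
```

```text
15 tan -1.6 rad 3.2 [-2.3  2.7  6.5] 14.8
30 tan -2.8 rad 6.0 [-5.6  3.5 12. ] 15.3
45 tan -2.4 rad 7.4 [-7.6  1.4 14.2] 15.3
60 tan -1.9 rad 11.1 [-11.   -2.5  16.8] 15.1
75 tan -3.3 rad 14.2 [-13.3  -6.   15.7] 15.1
90 tan 8.3 rad 13.7 [ -1.7 -15.9  -5.3] 15.3
8.9583
```

```bash
python3 - <<'E'
from h import *
for d in np.radians([91,92,93]):
    th=PT-np.pi/4+d; movel(at(th,112,108),40,attitude=q(th+np.pi/2)); sleep(.15)
    f=current_ft_force(); ft=float(f[:2]@[-np.sin(th),np.cos(th)]); print(np.degrees(d),round(ft,1),np.round(f,1))
    if ft<1.5: break
grip(0.5); movel(at(th,112,180),150); sleep(.2)
for c in("top","side"):
    im=grab_frame(c)
    if c=="side":
        import cv2; cv2.imwrite("pics/side1.png",im[:,:,::-1])
    for t in("peg0","collar_top","block_top","collar","pointer","table_top"):
        print(c,t,[(np.round(e["xyz"],1).tolist(),round(e["confidence"],2)) for e in spot_point(c,t)][:4])
print(np.round(current_ft_force(),1),current_clock(),at(PT,75,0))
E
```

```text
91.0 -1.0 [-8.5 -9.7  3.5]
top peg0 [([679.8, 62.4, 130.3], 0.97), ([701.0, -104.5, 129.6], 0.75), ([525.4, 31.0, 129.8], 0.69)]
top collar_top [([540.4, -42.9, 120.9], 0.7)]
top block_top [([538.2, -47.4, 72.2], 0.66)]
top collar [([538.0, -46.0, 85.0], 0.48)]
top pointer [([470.6, -49.7, 67.8], 0.78)]
top table_top [([613.4, -32.5, 44.0], 0.93)]
side peg0 [([523.0, 37.2, 134.7], 0.96), ([705.3, -98.7, 131.8], 0.78), ([543.7, -121.6, 133.1], 0.57), ([486.1, -383.0, -0.2], 0.31)]
side collar_top [([614.7, -36.1, 45.5], 0.46)]
side block_top [([543.5, -39.6, 70.0], 0.85), ([610.0, -33.1, -0.5], 0.27)]
side collar [([540.1, -45.6, 82.5], 0.82), ([518.2, 37.5, 132.0], 0.73)]
side pointer [([472.4, -53.7, 67.4], 0.83), ([387.3, -292.6, -4.8], 0.23)]
side table_top [([613.4, -29.6, 43.8], 0.98)]
[-0.1  0.7 -0.1] 11.5333 [np.float64(539.1416353969643), np.float64(-41.78946441650385), 0]
```

View pics/side1.png

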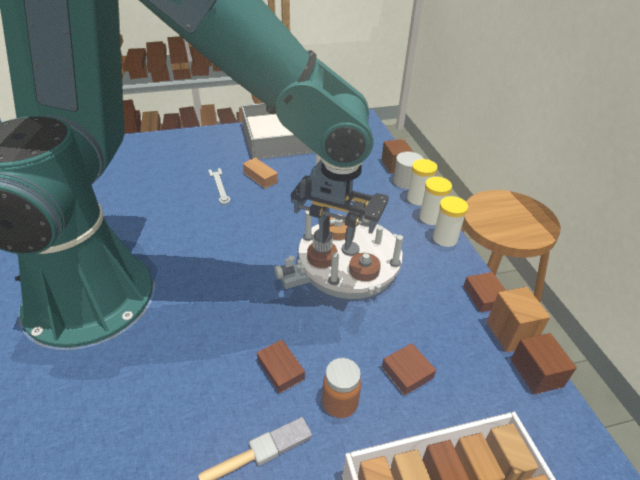

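The collar is now at the pointer, around (323,245), and the table is resting in its click. Next I grip the collar gently and cancel the sideways force.

```bash
cat >> h.py <<'E'
PT=np.radians(188.3)
Y0=PT+np.pi/2+0.3
E
python3 - <<'E'
from h import *
C=np.array([539.7,-43.6])
grip(0.75,10)
movep([*C,178],q(Y0))
f0=current_ft_force()
hit=movel([*C,108],90,until_force=6); print("hit",hit,np.round(current_tool_pos(),1))
if not hit:
    grip(0.0,12); y=np.array([np.cos(Y0),np.sin(Y0)])
    for i in range(5):
        sleep(.1); f=current_ft_force()-f0; fy=float(f[:2]@y); print(np.round(f,1),"along y",round(fy,1),"gap",round(current_finger_gap()*91,1),np.round(C,1))
        if abs(fy)<1.2: break
        C=C+y*np.clip(fy*0.12,-1,1); movel([*C,108],20)
print(C.tolist(),current_clock(),current_gripper_force())
E
```

```text
hit False [540.  -43.6 108.4]
[-1.   4.3  4.3] along y -4.4 gap 44.1 [539.7 -43.6]
[0.5 0.2 4.7] along y 0.0 gap 43.7 [539.5 -43.1]
[539.4750327466479, -43.12810757351193] 14.6 11.998383700847626
```

```bash
python3 - <<'E'
from h import *
C=np.array([539.475,-43.128]); Z=108.0
grip(0.0,35); sleep(.1)
f0=current_ft_force(); print(np.round(f0,1))
for d in np.arange(0.35,1.46,0.18):
    movel([*C,Z],20,attitude=q(Y0-d)); 
    hit=movel([*C,Z-4.5],12,until_force=9); z=current_tool_pos()[2]; f=current_ft_force()
    print(round(d,2),hit,"z",round(z,2),np.round(f,1),round(current_finger_gap()*91,1),round(current_clock(),1))
    if not hit: break
    if current_clock()>40: break
E
```

```text
[ 0.8 -1.   3. ]
0.35 True z 105.94 [-3.4 -1.2 11.2] 43.1 15.7
0.53 True z 104.98 [-3.  -2.4  8.6] 43.0 16.4
0.71 False z 103.5 [-0.1 -7.1  6.7] 43.7 17.2
```

```bash
python3 - <<'E'
from h import *
C=np.array([539.475,-43.128])
print(np.round(current_ft_force(),1))
grip(0.0,45)
hit=movel([*C,93],15,until_force=18); f=current_ft_force()
print(hit,np.round(current_tool_pos(),2),np.round(f,1),round(current_finger_gap()*91,1),current_clock())
import cv2
for c in("side","top"):
    im=grab_frame(c); 
    if c=="side": cv2.imwrite("pics/side2.png",cv2.resize(im[180:320,240:440,::-1],None,fx=3,fy=3))
    for t in("collar","collar_top","block_top","peg0"): print(c,t,[(np.round(e["xyz"],1).tolist(),round(e["confidence"],2)) for e in spot_point(c,t)][:4])
E
```

```text
[-0.1 -7.1  6.7]
True [539.76 -43.65  96.22] [-4.6 -1.9 15. ] 43.2 18.0167
side collar [([545.9, -118.0, 135.1], 0.55), ([540.8, -44.8, 69.2], 0.54), ([611.8, -34.8, 1.3], 0.4)]
side collar_top [([538.5, -44.6, 112.8], 0.62)]
side block_top [([542.3, -40.0, 73.2], 0.55)]
side peg0 [([544.2, -120.5, 131.9], 0.83), ([703.9, -99.2, 130.0], 0.82), ([520.7, 36.4, 130.6], 0.75), ([681.5, 58.5, 124.9], 0.63)]
top collar []
top collar_top []
top block_top []
top peg0 [([549.1, -120.1, 128.2], 0.95), ([701.1, -105.3, 129.9], 0.94), ([527.9, 31.4, 128.4], 0.9), ([679.4, 58.9, 127.7], 0.57)]
```

View pics/side2.png

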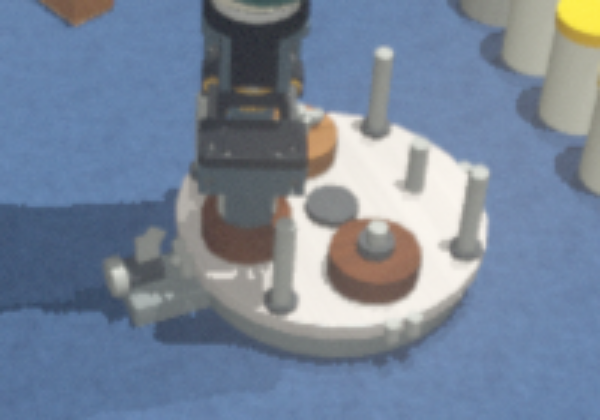

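```bash
python3 - <<'E'
from h import *
p=np.array(current_tool_pos()); y=np.array([np.cos(Y0-.71),np.sin(Y0-.71)])
for dz in (0.4,0.8,1.2):
    h=movel([539.475,-43.128,96.2-dz],8,until_force=20); sleep(.1)
    f=current_ft_force(); print(dz,h,np.round(current_tool_pos(),2),np.round(f,1),round(current_finger_gap()*91,1))
    if f[2]>25: break
sleep(.8); f=current_ft_force(); th=PT
print(np.round(f,1),"tan",f[:2]@[-np.sin(th),np.cos(th)],np.round(current_tool_pos(),2),current_gripper_force(),current_clock())
E
```

```text
0.4 False [539.66 -43.41  96.23] [-2.  -6.8 13.5] 43.0
0.8 False [539.72 -43.44  96.13] [-4.8 -7.1 20.7] 43.4
1.2 False [539.78 -43.44  96.05] [-7.6 -6.8 25.9] 43.4
[-7.  -6.1 27.7] tan 5.052245827878359 [539.77 -43.47  96.05] 45.01276731491089 20.3917
```

```bash
python3 - <<'E'
from h import *
t=np.array([-np.sin(PT),np.cos(PT)]); C=np.array([539.475,-43.128])+0.5*t
movel([*C,95.0],8); sleep(.5); f=current_ft_force()
print(np.round(f,1),"tan",f[:2]@t,np.round(current_tool_pos(),2),current_gripper_force(),current_clock())
if f[2]>18 and abs(f[:2]@t)<6: print(finish_job())
E
```

```text
[-6.9 -2.7 26.9] tan 1.6663607186830667 [539.83 -43.72  96.06] 45.016372203826904 21.1417
the job is handed in; nothing more can be done
None
```

I turned the carousel one click anticlockwise, turned the collar clockwise about 0.7 rad until its keyway dropped over the pin, and handed the job in at about 21 s with the fingers still holding the collar pushed home (about 12 mm down, 27 N on the tool); I haven't seen the verdict.

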